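# Drag the divided parts tray onto the bench mat

### The job

Two open wooden parts trays stand beyond the long dark bench mat. Take the one whose inside is split into three compartments: hook a fingertip behind its higher far wall and drag it towards you, flat on the bench, until the whole tray lies on the mat, centred between the mat's near and far edges and roughly square with it, then let go of it. Leave the undivided tray and the little glue bottle between the trays where they stand.

Things in the scene. Friction and masses are not known exactly. Their poses are not given: they have to be found in the camera images.
- divided_tray: Plywood tray, 100 mm deep (x) by 140 mm wide (y), two dividers along x making three compartments, two loose motors inside. Far wall (outer face at x = +50 mm) 55 mm high, other walls 30 mm, all 5 mm thick. Origin: centre of its underside; x points away from the robot to the far wall, y left. About 0.4 kg, slides freely; 60 mm of bare bench behind it. Left or right, turned up to 17 degrees.
- bench_mat: Thin dark rubber bench mat, 170 mm deep (its x), 720 mm wide (its y), 1 mm thick with no step to catch on, fixed on the bench in front of the robot. Origin: the middle of the mat at bench height; x points away from the robot, y to the left.
- plain_tray: The other plywood tray, of the same outer size, walls and axes as the divided tray but without dividers, with one small black servo lying in it; to be left alone. Origin: centre of its underside.
- glue_bottle: Small white bottle with an orange cap, 30 mm across, 68 mm high, standing between the two trays; to be left alone. Origin: centre of its underside.
There are look-alikes about, which are no part of the job. What is shaped like the divided_tray but turquoise is not meant.

How it is judged:
By the outcome, as a careful person would: the job done as asked, in the order asked, and still so for the second after the job is handed in, with the robot touching nothing.
It also fails if it takes over 32 s, if anything falls off the work surface, if the arm or the gripper's body presses on something with over 40 N, if the wrist force passes 120 N, or if a joint passes its speed limit or range.

### The arm

A 6-joint arm with a two-finger parallel gripper is mounted at the origin on the work surface. World frame = base frame: x ahead of the robot, y to its left, z up, the work surface at z = 0. Lengths are in m, angles in rad, forces in N, time in s.
With the tool pointing down it reaches from about 0.275 to 0.875 m from the base axis. Payload 12.5 kg.
Tool frame: the origin (TCP) lies at the very end of the fingers, on their centre line; the grasp point (between the pads) lies 19 mm behind it; z points along the fingers, y is the line along which they close (so a half turn about z gives the same grasp; the last joint's range is limited). The gripper opens to 85 mm and grips with 20 to 120 N. Pads are 22 mm wide; open, the fingers measure 114 mm over their backs; the gripper's body (76 mm by 85 mm) begins 54 mm behind the grasp point. The pads swing forward as they close: fully open they stand 13 mm farther back than shut.
Start: joints at [-1.243, 0.351, 1.652, -0, 1.139, -0.085], TCP at [0.221, -0.504, 0.231] pointing down, gripper open.
Joint ranges: [-2.75, 2.75], [-0.79, 2.1], [0.01, 2.65], [-1.57, 4.71], [0.07, 3.14], [-2.87, 2.87]. Speed limits (rad/s): [2.22, 2.22, 2.79, 3.14, 3.14, 3.14].

### API

Orientations are given as a 3x3 rotation matrix whose columns are the frame's x, y, z axes.
In Python, from bench import manip gives the robot as it stands. Calls block until the motion is done:
- manip.move_ptp(position, orientation): joint-space move of the TCP to a pose.
- manip.move_l(position, attitude=None, max_speed=0.15): straight line of the TCP; attitude=None keeps the orientation; max_speed is the mean speed in m/s.
- manip.move_j(angles): joint-space move.
- manip.set_gripper(opening, effort=None): opening from 0.0 (shut) to 1.0 (fully open); effort is the grip in N (None keeps the last); returns when the fingers have stopped.
- manip.dwell(seconds).
- manip.inverse_kinematics(position, orientation): joint angles nearest the present ones, or None.
- manip.grab_frame(name): name is "scene" or "top"; returns (picture, depth): 384x512x3 uint8, red, green, blue; 384x512 float32, m along the optical axis (not along the pixel's ray), 0 where there is no reading.
- manip.get_calibration(name): a dict with "camera_matrix" (3x3 intrinsics, pixels), "R" (3x3) and "t" (3): a world point X has camera coordinates R X + t. Camera axes: x right, y down, z forward; pixel columns grow to the right and rows downward; lengths in m; the calibration is good to about 2 mm. A picture is of the moment at which its call begins. get_calibration takes no time and is no camera call.
A pose or a line that the arm cannot do raises manip.Unreachable and nothing moves.
- manip.sign_off(): hands the job in; it is judged then, once.
Trained networks look in the newest picture that a camera, given by its name, has taken for a name from the list of things; names that differ only in an ending like _2 or _b are one class to them, and where a whole thing is asked for, a point or a joint stands for the part that bears it (a point fixed in the world has none). Each returns a list of dicts, best first, with "confidence" (0 to 1); they miss things now and then, are a little off and sometimes report something else, mostly with a low value. They report only what shows in the picture. A call takes as long as a camera call. They do not tell look-alikes from the thing itself.
- manip.look_for(camera, name): "at" ([x, y, z] in m, in world coordinates, good to about 4 mm: the middle of the surface that is visible of it).
Readings, each from a call of its own:
- manip.current_time(): time.
- manip.current_qpos(): joint angles.
- manip.current_joint_vel(): joint speeds.
- manip.current_joint_torque(): joint torques, N m.
- manip.current_ee_pos(): TCP position.
- manip.current_tcp_rot(): TCP orientation.
- manip.current_force(): force on the tool from outside, world axes, zero at the start.
- manip.current_ft_torque(): the same for the moment, N m.
- manip.current_grip_width(): opening from 0.0 (shut) to 1.0 (fully open).
- manip.current_grip_force(): force on a finger pad.
Only numpy, scipy, OpenCV 4.12 (cv2) and the standard library are available. Lean on these libraries where they do the work, as an engineer would, in place of code of your own. Each camera call takes 0.05 s, during which the arm holds its last target. There are 200 camera calls.

## Working session

There is one attempt and no reset: what is moved stays moved. The work goes in short steps, each a Python script; the robot and the scene stay as the last script left them, time stands still between calls to the robot, and variables do not carry over. Pictures are saved under pics/ and viewed, at most 10 in all, crops included, and the job is handed in when it is done.

```bash
mkdir -p pics; python3 - <<'E'
from bench import manip
import cv2,numpy as np
for c in("top","scene"):
    im,d=manip.grab_frame(c); cv2.imwrite(f"pics/{c}0.png",im[:,:,::-1]); np.savez(f"{c}0.npz",im=im,d=d)
    for n in("divided_tray","plain_tray","glue_bottle","bench_mat"):
        K=manip.get_calibration(c)
        for r in manip.look_for(c,n):
            p=K["camera_matrix"]@(K["R"]@np.array(r["at"])+K["t"]); print(c,n,np.round(r["at"],3),round(r["confidence"],2),np.round(p[:2]/p[2]))
print(manip.current_time())
E
```

```text
top divided_tray [ 0.622 -0.152  0.004] 0.92 [276. 102.]
top plain_tray [0.646 0.127 0.001] 0.73 [157.  90.]
top glue_bottle [ 0.576 -0.002  0.043] 0.53 [209. 116.]
top bench_mat [ 0.427 -0.013  0.001] 0.82 [214. 184.]
scene divided_tray [ 0.218 -0.376  0.022] 0.91 [158. 156.]
scene divided_tray [ 0.649 -0.146  0.025] 0.56 [221. 271.]
scene plain_tray [0.672 0.119 0.019] 0.94 [358. 289.]
scene glue_bottle [0.596 0.002 0.039] 0.54 [297. 251.]
scene bench_mat [ 0.441  0.009 -0.003] 0.58 [298. 220.]
0.5
```

View pics/top0.png

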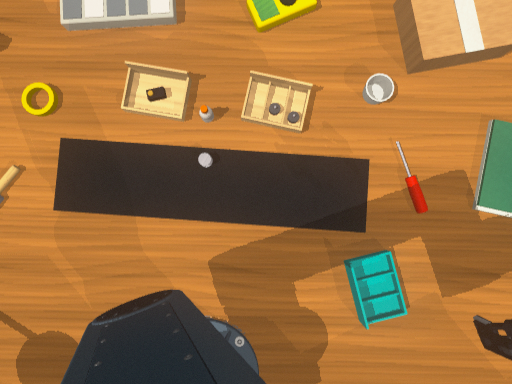

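View pics/scene0.png

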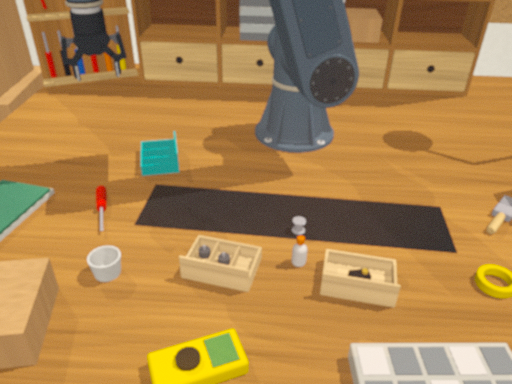

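The top view shows three tray-like things: the divided wooden tray at (278,101), the plain wooden tray at (157,91) and a turquoise look-alike at (377,287). I choose (278,101). Another small bottle or cap stands on the mat at (205,160), and I'll stay clear of it. Next I measure the tray and the mat.

```bash
cat > h.py <<'E'
from bench import manip
import cv2,numpy as np
def cloud(c,f=None):
    if f: z=np.load(f); im,d=z["im"],z["d"]
    else: im,d=manip.grab_frame(c)
    K=manip.get_calibration(c); v,u=np.indices(d.shape)
    P=np.stack([u,v,np.ones_like(u)],-1)@np.linalg.inv(K["camera_matrix"]).T*d[...,None]
    return im,d,(P-K["t"])@K["R"]
def rect(p): # centre,size, angle of long side's normal vs x
    (c,s,a)=cv2.minAreaRect(p.astype(np.float32)); return np.round(c,4),np.round(s,4),round(a,1)
def mat(im,P,d):
    m=(im.max(-1)<45)&(d>0)&(abs(P[...,2])<.012)&(P[...,0]>.28)&(P[...,0]<.6)
    n,l,s,_=cv2.connectedComponentsWithStats(m.astype(np.uint8)); k=1+s[1:,4].argmax()
    return P[l==k]
def tray(P,d,c=(.63,-.15),r=.11):
    m=(d>0)&(np.hypot(P[...,0]-c[0],P[...,1]-c[1])<r)
    q=P[m]; return q[q[:,2]>.02],q[q[:,2]>.043]
E
python3 - <<'E'
from h import *
for c in("top","scene"):
    im,d,P=cloud(c,c+"0.npz")
    q=mat(im,P,d); print(c,"mat",rect(q[:,:2]),len(q))
    a,w=tray(P,d); print("tray",rect(a[:,:2]),len(a),"far",rect(w[:,:2]),len(w),w[:,2].max())
    s=P[(d>0)&(P[...,2]>.02)&(np.hypot(P[...,0]-.5,P[...,1])<.13)&(abs(P[...,1])<.05)]
    print("bottles", rect(s[:,:2]), s.max(0).round(3), s.min(0).round(3))
im=cv2.imread("pics/top0.png")[50:210,110:350]; cv2.imwrite("pics/crop.png",cv2.resize(im,None,fx=3,fy=3,interpolation=2))
E
```

```text
top mat (array([ 0.3486, -0.2655]), array([0.0145, 0.0387]), 19.2) 40
tray (array([ 0.6128, -0.1507]), array([0.1402, 0.1011]), 78.6) 1202 far (array([ 0.6593, -0.1602]), array([0.139 , 0.0067]), 78.4) 275 0.05809415617135785
bottles (array([0.5334, 0.0065]), array([0.0278, 0.1303]), 88.7) [0.598 0.021 0.07 ] [ 0.468 -0.009  0.02 ]Traceback (most recent call last):
  File "<stdin>", line 4, in <module>
  File "h.py", line 13, in mat
    n,l,s,_=cv2.connectedComponentsWithStats(m.astype(np.uint8)); k=1+s[1:,4].argmax()
                                                                      ~~~~~~~~~~~~~~^^
ValueError: attempt to get argmax of an empty sequence
```

```bash
python3 - <<'E'
s=open("h.py").read(); i=s.index("def mat"); j=s.index("def tray")
s=s[:i]+'''def mat(c,im):
    K=manip.get_calibration(c); R,t=K["R"],K["t"]; v,u=np.indices(im.shape[:2])
    D=np.stack([u,v,np.ones_like(u)],-1)@np.linalg.inv(K["camera_matrix"]).T@R; C=-R.T@t
    P=C+D*((.001-C[2])/D[...,2])[...,None]
    m=(im.max(-1)<60)&(P[...,0]>.28)&(P[...,0]<.6)&(abs(P[...,1])<.45)
    m=cv2.morphologyEx(m.astype(np.uint8),cv2.MORPH_OPEN,np.ones((5,5)))
    n,l,st,_=cv2.connectedComponentsWithStats(m); k=1+st[1:,4].argmax()
    return P[l==k]
'''+s[j:]
open("h.py","w").write(s)
E
python3 - <<'E'
from h import *
for c in("top","scene"):
    im,d,P=cloud(c,c+"0.npz"); 
    v=(220,300) if c=="scene" else (184,240); print(im[v],d[v],P[v])
    q=mat(c,im); print(c,"mat",rect(q[:,:2]),len(q))
    a,w=tray(P,d); print("tray",rect(a[:,:2]),len(a),"far",rect(w[:,:2]),len(w),w[:,2].max())
im=cv2.imread("pics/top0.png")[50:210,110:350]; cv2.imwrite("pics/crop.png",cv2.resize(im,None,fx=3,fy=3,interpolation=2))
E
```

```text
[56 45 41] 0.81556535 [ 0.4292448  -0.07330323  0.00075642]
top mat (array([ 0.4092, -0.0279]), array([0.6745, 0.129 ]), 86.5) 12051
tray (array([ 0.6128, -0.1507]), array([0.1402, 0.1011]), 78.6) 1202 far (array([ 0.6593, -0.1602]), array([0.139 , 0.0067]), 78.4) 275 0.05809415617135785
[205 195 192] 1.0174158 [0.48170086 0.01122333 0.02996958]Traceback (most recent call last):
  File "<stdin>", line 5, in <module>
  File "h.py", line 17, in mat
    n,l,st,_=cv2.connectedComponentsWithStats(m); k=1+st[1:,4].argmax()
                                                      ~~~~~~~~~~~~~~~^^
ValueError: attempt to get argmax of an empty sequence
```

```bash
sed -i 's/(im.max(-1)<60)/(im.max(-1)<110)\&(im[...,0].astype(int)-im[...,2]<35)/' h.py
python3 - <<'E'
from h import *
im=cv2.imread("pics/top0.png")[50:210,110:350]; cv2.imwrite("pics/crop.png",cv2.resize(im,None,fx=3,fy=3,interpolation=2))
for c in("top","scene"):
    im,d,P=cloud(c,c+"0.npz")
    q=mat(c,im); print(c,"mat",rect(q[:,:2]),len(q))
    a,w=tray(P,d); print("tray",rect(a[:,:2]),len(a),"far",rect(w[:,:2]),len(w),w[:,2].max())
E
```

```text
top mat (array([ 0.4271, -0.007 ]), array([0.7187, 0.167 ]), 87.0) 22178
tray (array([ 0.6128, -0.1507]), array([0.1402, 0.1011]), 78.6) 1202 far (array([ 0.6593, -0.1602]), array([0.139 , 0.0067]), 78.4) 275 0.05809415617135785
scene mat (array([ 0.4278, -0.0044]), array([0.7127, 0.1604]), 87.0) 12046
tray (array([ 0.6138, -0.1501]), array([0.1409, 0.1055]), 78.4) 1878 far (array([ 0.6599, -0.1592]), array([0.1394, 0.0086]), 77.8) 463 0.05853393531684888
```

View pics/crop.png

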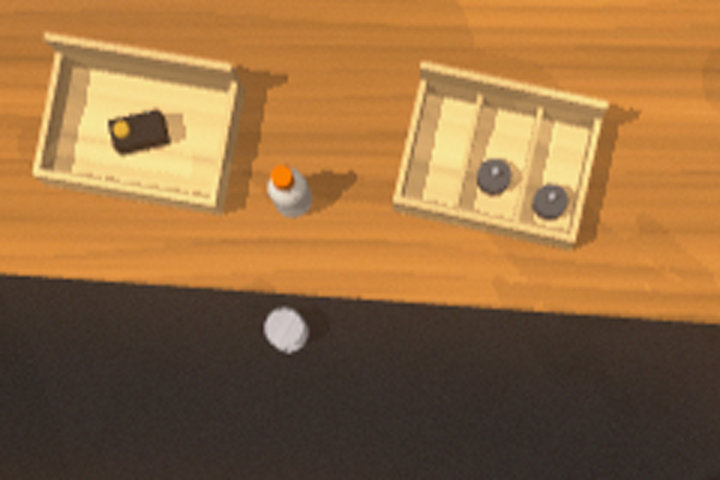

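The crop confirms the choice: three compartments and two motors, centred at crop (500,155). It also shows a grey-capped item on the mat at (286,330).

- **Tray:** centre (0.613, -0.151), x axis at -11.5°.
- **Mat:** centre (0.427, -0.006), x axis at -3°.
- **Sizes:** all match the description.

I'll open the gripper along the far wall so that both fingertips hook it and the tray turns with the tool.

```bash
cat > drag.py <<'E'
from h import *
MA=np.radians(-3.0); MC=np.array([.4274,-.006])
ax=lambda a:np.array([np.cos(a),np.sin(a)])
ml=lambda m:MC+m[0]*ax(MA)+m[1]*ax(MA+np.pi/2)
def Rt(a,s): 
    y=s*np.array([-np.sin(a),np.cos(a),0]);z=np.array([0,0,-1.]);return np.stack([np.cross(y,z),y,z],1)
def tp(c,a,off,z): return np.r_[c+off*ax(a),z]
def report(tag):
    print(tag,manip.current_ee_pos().round(4) if hasattr(manip.current_ee_pos(),'round') else manip.current_ee_pos(),np.round(manip.current_force(),1),round(manip.current_time(),2))
E
cat > go.py <<'E'
from drag import *
c=np.array([.613,-.1505]); a=np.radians(-11.6)
q0=np.array(manip.current_qpos())
s=min((s for s in(1,-1) if manip.inverse_kinematics(tp(c,a,.075,.15),Rt(a,s)) is not None),key=lambda s:np.abs(np.array(manip.inverse_kinematics(tp(c,a,.075,.15),Rt(a,s)))-q0).max())
print("s",s)
manip.move_ptp(tp(c,a,.075,.15),Rt(a,s)); report("above")
manip.move_l(tp(c,a,.075,.004),max_speed=.1); report("down")
manip.move_l(tp(c,a,.062,.004),max_speed=.04); report("near")
t=ml((0,-.13))
b=(c+t)/2
manip.move_l(tp(t+.12*(c-t),a+.12*(MA-a),.062,.004),Rt(a+.12*(MA-a),s),max_speed=.04); report("start drag")
im,d=manip.grab_frame("top"); cv2.imwrite("pics/mid.png",im[:,:,::-1])
E
python3 go.py
```

```text
s -1
above [ 0.6862 -0.1665  0.1502] [ 0.3 -0.2  0.9] 2.59
down [ 0.6868 -0.1657  0.0047] [0.7 0.4 0.2] 4.2
near [ 0.6736 -0.163   0.0042] [-0.5  0.2  0.2] 4.67
start drag [ 0.5047 -0.1489  0.004 ] [ 2.5  1.3 -1.4] 9.07
```

View pics/mid.png

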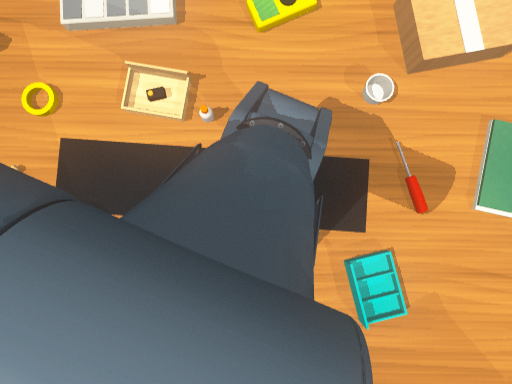

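The top view is blocked by the arm. My interpolation went 88% of the way to the target, with only 12% of the rotation, and the drag force is a plausible 2.5 N. I'll check with the scene camera.

```bash
python3 - <<'E'
from drag import *
im,d,P=cloud("scene"); cv2.imwrite("pics/mid2.png",im[:,:,::-1])
m=(d>0)&(P[...,2]>.02)&(P[...,2]<.04)&(abs(P[...,0]-.45)<.12)&(abs(P[...,1]+.14)<.12)
print(rect(P[m][:,:2]),m.sum(),np.degrees(0))
print(manip.current_tcp_rot(), ml((0,-.13)))
E
```

```text
(array([ 0.4563, -0.1391]), array([0.1429, 0.1256]), 80.9) 531 0.0
[[ 9.83040479e-01 -1.83388691e-01  6.30741715e-05]
 [-1.83388690e-01 -9.83040481e-01 -8.93288632e-06]
 [ 6.36426542e-05 -2.78570085e-06 -9.99999998e-01]] [ 0.42059633 -0.13582184]
```

View pics/mid2.png

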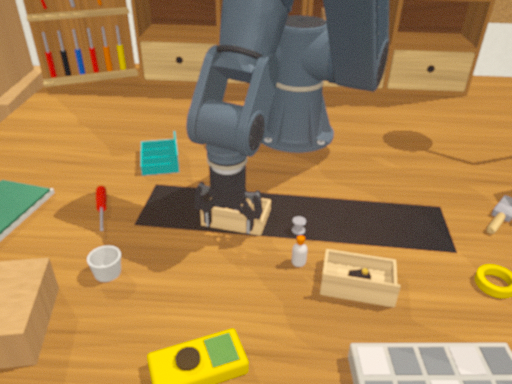

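The tray is hooked and moving flat at (238,212), well clear of the bottles. I finish the pull while turning, then back off and look.

```bash
python3 - <<'E'
from drag import *
t=ml((0,-.13))
manip.move_l(tp(t,MA,.0615,.004),Rt(MA,-1),max_speed=.02); report("end")
manip.move_l(tp(t,MA,.080,.004),max_speed=.04)
manip.move_l(tp(t,MA,.080,.15),max_speed=.15); report("up")
manip.move_ptp(np.array([.40,-.45,.25]),Rt(MA,-1)); report("away")
for c in("top","scene"):
    im,d,P=cloud(c); a,w=tray(P,d,(.42,-.136),.115); print(c,rect(a[:,:2]),rect(w[:,:2]))
    ce=rect(a[:,:2])[0]-MC; print("mat coords",ce@ax(MA),ce@ax(MA+np.pi/2))
    if c=="top": cv2.imwrite("pics/end.png",im[:,:,::-1]); q=mat(c,im)
E
```

```text
end [ 0.4819 -0.139   0.004 ] [ 0.1 -0.3 -0.3] 10.55
up [ 0.5    -0.1399  0.1492] [ 0.2  0.8 -0.5] 12.29
away [ 0.4005 -0.449   0.2494] [-0.1 -0.3 -0.7] 13.57
top (array([ 0.3914, -0.1313]), array([0.1457, 0.1592]), 86.8) (array([ 0.4229, -0.1039]), array([0.1146, 0.1948]), 52.5)
mat coords -0.02939296793392377 -0.12701237512949407
scene (array([ 0.4215, -0.1353]), array([0.1405, 0.1071]), 86.9) (array([ 0.4685, -0.1377]), array([0.1397, 0.0113]), 86.3)
mat coords 0.0008751248871606358 -0.12943158098559976
```

View pics/end.png

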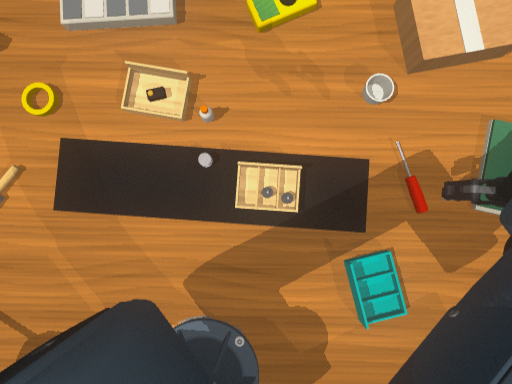

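The tray lies on the mat at (268,187), centred to about 1 mm and square with it. The plain tray (157,91) and the glue bottle (206,113) haven't moved, and the arm is clear. I'm handing in.

```bash
python3 -c "
from bench import manip
print(manip.sign_off())"
```

```text
the job is handed in; nothing more can be done
None
```

The divided tray is on the mat, about 1 mm off centre between its near and far edges and square with it to within about 1°; the plain tray and glue bottle still stand where they were, and the job was handed in with the robot touching nothing.

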